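Release the polished door knob from the spring-collar chuck

TASK

The knob in the bench chuck is finished: press the chuck's spring collar down by the cup on its arm, turn it counterclockwise (seen from above) until you feel the stop, without forcing it, and let it rise so that it latches open. Then lift the knob with its arbor out of the chuck and stand it upright in the wooden tray, leaving the collar latched open and the other things where they are.

Things in the scene. Friction and masses are not known exactly. Their poses are not given: they have to be found in the camera images.
- chuck: Bench chuck fixed to the counter: grey foot plate 130 x 130 x 12 mm with a round steel body 94 mm across on it; its two claws reach up to 97 mm above the counter and the knob in it to 150 mm. Origin on the chuck's upright axis at counter level, z up; x points along the collar's arm in the locked position.
- cup (a point): Centre of the floor of the open square cup at the end of the collar's arm, 125 mm from the chuck's axis. Cup 48 x 48 mm inside, 56 x 56 mm outside, walls 16 mm above its floor; floor 54 mm above the counter while locked. Shut fingertips set in it can press the collar down and push the arm round. Keep pushes on the collar under 40 N: over 60 N strains it. x points outward along the arm, z up.
- collar (a joint): How far the spring collar is pressed down (m), 0 = fully up. Spring force about 5.5 N at 0, 8 N at 0.007, 10.5 N at 0.014, 12 N at 0.018; bottom at 0.022. A hidden pin rides in a slot: at 0 it sits in the locked notch and cannot turn; pressed past 0.015 it turns freely; let go short of the release notch it rubs under the slot's roof at 0.014; in that notch it rises to 0.007 and stays.
- claw_ring (a joint): Angle of collar, arm and claws about the chuck's axis (rad), 0 = locked, grows counterclockwise from above. The middle of the release notch lies between 0.96 and 1.48, elsewhere each time, hidden: found by feel. A rigid stop ends the travel about 0.04 past that middle; let up against the stop, the pin enters the notch. The claws clear the arbor's ears above 0.8.
- arbor_center (a point): Middle of the loose fitting, a brass knob on a steel arbor, 100 mm tall, 0.25 to 0.45 kg. Heights from it in mm along its z: square shank 28 x 28, -50 (flat foot) to -20; flange 42 wide with ears to 68 along x, -20 to -13; neck 22 wide to +10; knob 48 across, straight sides +21 to +41, top +50. In the chuck the shank is 30 mm deep in a loose socket under the claws; comes out straight up.
- tray: Low square wooden tray fixed to the counter, 150 x 150 mm outside, 136 x 136 mm inside, rim 24 mm high, floor 7 mm above the counter. Origin under its centre at counter level, z up.
- tape_roll: Bystander: roll of tape lying flat, 74 mm across, 25 mm high; origin under its centre.
- spring_clamp: Bystander: spring clamp lying flat, 100 x 55 x 16 mm; origin under its centre.
- lever_handle_0: Bystander: pale metal door lever handle lying flat, 55 x 186 x 48 mm, long along its y axis; origin under its centre.
Not all that is in view belongs to the job. Leave any green look-alike of the part that bears arbor_center alone.

How it is judged:
On the way, in this order (a step that is already met when the one before it is completed fails the run):
1. the collar is latched open: turned to the release notch and risen into it (value of joint collar between 0.0045 and 0.0095 m and value of joint claw_ring above 0.8 rad), for 0.3 s.
2. the knob with its arbor is lifted clear of the chuck (distance of arbor_center from where it was at the start of the episode above 0.045 m), for 0.1 s.
At the end, for the whole second after the job is handed in: The collar rests in the release notch (pressed 4.5 to 9.5 mm, turned more than 0.8 rad) and the knob stands at rest on its foot on the tray's floor, upright within 0.12 rad, its axis within 60 mm of the tray's centre along both sides (all of step 1 and angle between arbor_center's own z axis and vertical below 0.12 rad and x of arbor_center in the frame of tray between -0.06 and 0.06 m and y of arbor_center in the frame of tray between -0.06 and 0.06 m and z of arbor_center in the frame of tray between 0.05 and 0.064 m); the robot touches nothing.
It fails at once if the collar is forced: the fingers push on the chuck with more than 60 N (contact force between the fingers and chuck above 60 N).
It fails at once if a bystander is displaced by more than 30 mm (distance of any of tape_roll, spring_clamp, lever_handle_0 from where it was at the start of the episode above 0.03 m).
It also fails if it takes over 67 s, if anything falls off the work surface, if the arm or the gripper's body presses on something with over 40 N, if the wrist force passes 120 N, or if a joint passes its speed limit or range.

ROBOT

A 6-joint arm with a two-finger parallel gripper is mounted at the origin on the work surface; the furniture and walls round the work are solid. World frame = base frame: x ahead of the robot, y to its left, z up, the work surface at z = 0. Lengths are in m, angles in rad, forces in N, time in s.
With the tool pointing down it reaches from about 0.35 to 0.875 m from the base axis. Payload 4.2 kg.
Tool frame: the origin (TCP) lies on the centre line of the jaws, within the pads' length; the fingertips stand 14 mm ahead of it and the grasp point (between the pads) lies 5 mm behind it; y points along the fingers, z is the direction in which the jaws open and shut, and the axes are right-handed (so a half turn about y gives the same grasp; the last joint's range is limited). The gripper opens to 87 mm and grips with 3 to 60 N. Pads are 19 mm wide; open, the fingers measure 117 mm over their backs; the gripper's body (75 mm by 190 mm) begins 51 mm behind the grasp point.
Start: joints at [-1.044, 0.385, 0.008, 0, -1.194, -0.259], TCP at [0.165, -0.603, 0.237] pointing down, gripper open.
Joint ranges: [-3.14, 3.14], [-1.21, 2.06], [-1.07, 1.41], [-3.16, 2.05], [-2.99, -0.16], [-3.1, 3.1]. Speed limits (rad/s): [2.79, 2.79, 3.14, 3.14, 3.14, 3.14].

INTERFACE

Orientations are given as a 3x3 rotation matrix whose columns are the frame's x, y, z axes.
In Python, from cell import env, get_image gives the robot as it stands.
- The arm moves only by the tool move_arm, never from a script. Its argument "deltas" is a list of rows, each a list of 7 numbers: the turn, a rotation vector about the tool's x, y, z in rad, then the shift along the tool's x, y, z in mm, then the opening, from -1 (shut) to 1 (fully open), so that 0 is half open. A call has exactly 10 rows; each row shifts and turns the pose as measured when the row begins, along the tool's axes as they then stand; what a row does not reach is not made up. A row lasts 1/10 s, in which the tool goes at most 50 mm and 8.59 degrees, less where a joint would pass 70% of its speed; a pose out of reach is approached as far as the arm can. A call is refused whole if a number of a shift passes 50 or a number of a turn 0.15, either way. A call with a gripper value outside its range is refused whole. The fingers move at their own pace and stop on an object; "squeeze" is the grip in N (left out, the last holds). Time passes only in rows, so rows that do not move let the fingers close, or fill a call up. It gives the time, the measured TCP pose, the force and the opening at its end, in the units of the state.
- env.observe(): the state, without advancing time (a new reading comes with each control period).
- get_image(name): name is "scene" or "top" or "wrist"; returns a dict with "frame" (384x512x3 uint8, red, green, blue), "intrinsics" (3x3 intrinsics, pixels), "rvec" (rotation vector, rad) and "tvec" (3), from world to camera coordinates, as OpenCV has them; the wrist camera has in their place "T_tool_cam" (4x4, takes a point from camera to tool coordinates, whose origin is the TCP and whose axes are the tool frame's). Camera axes: x right, y down, z forward; pixel columns grow to the right and rows downward; lengths in m; the calibration is good to about 2 mm. A picture is of the moment at which its call begins: read the wrist's pose just before it. There is no depth.
- env.sign_off(): hands the job in, once; it reports no verdict.
The state is a dict: "time": time; "joint_pos": joint angles; "joint_velocities": joint speeds; "joint_torque": joint torques, N m; "ee_pos": TCP position; "tool_rot": TCP orientation; "wrist_force": force on the tool from outside, world axes, zero at the start; "moment": the same for the moment, N m; "finger_gap": opening from 0.0 (shut) to 1.0 (fully open).
Only numpy, scipy, OpenCV 4.12 (cv2) and the standard library are available. Lean on these libraries where they do the work, as an engineer would, in place of code of your own. Each camera call takes 0.05 s, during which the arm holds its last target.

## Working session

There is one attempt and no reset: what is moved stays moved. The work goes in short steps, Python scripts to look and compute and a tool call to move; the robot and the scene stay as the last step left them, time stands still between calls to the robot, and variables do not carry over. Pictures are saved under pics/ and viewed, and the job is handed in when it is done.

Besides the shell and the picture viewer there is one more tool, called after ">>>" by a JSON object that holds its "api" and its "payload", one argument or row to a line. move_arm: Moves the arm, as the interface text tells. Its arguments: {"type":"object","properties":{"deltas":{"type":"array"},"squeeze":{"type":"number"}},"required":["deltas"]}

```bash
ls; mkdir -p pics; python3 - <<'E'
from cell import env,get_image
import cv2,numpy as np
s=env.observe()
for k,v in s.items(): print(k,np.round(v,4).tolist())
for n in ["scene","top"]:
    d=get_image(n); cv2.imwrite(f"pics/{n}0.png",d["frame"][:,:,::-1]); print(n,d["intrinsics"].tolist(),d["rvec"],d["tvec"])
d=get_image("wrist");print(d["T_tool_cam"])
E
```

```text
pics
time 0.0
joint_pos [-1.0444, 0.3856, 0.0066, -0.0005, -1.194, -0.2586]
joint_velocities [0.0013, -0.0, 0.0015, -0.0019, -0.0004, 0.0004]
joint_torque [-0.0003, -39.0665, 18.74, 4.2196, 0.011, -0.0002]
ee_pos [0.1652, -0.6022, 0.2355]
tool_rot [[0.9644, -0.0007, -0.2644], [0.2644, 0.0021, 0.9644], [-0.0001, -1.0, 0.0022]]
wrist_force [-0.3142, -1.1851, -0.7505]
moment [0.0081, -0.0048, 0.0257]
finger_gap 0.9963
scene [[401.00858722401455, 0.0, 255.302177235052], [0.0, 401.00858722401455, 192.24556683911422], [0.0, 0.0, 1.0]] [ 1.21758021 -2.08794044  1.07805862] [0.21874063 0.30832679 0.91973082]
top [[478.90563692756393, 0.0, 251.67947676415304], [0.0, 478.90563692756393, 196.86443294818707], [0.0, 0.0, 1.0]] [ 2.19637848 -2.19765048  0.05492962] [-0.00386544  0.46791994  1.32060216]
[[ 1.90295264e-04  9.66870500e-01  2.55267310e-01 -6.96650698e-02]
 [ 6.79746862e-05 -2.55267326e-01  9.66870512e-01 -1.49029379e-01]
 [ 9.99999980e-01 -1.66639164e-04 -1.14298882e-04  7.00696894e-04]
 [ 0.00000000e+00  0.00000000e+00  0.00000000e+00  1.00000000e+00]]
```

View pics/scene0.png

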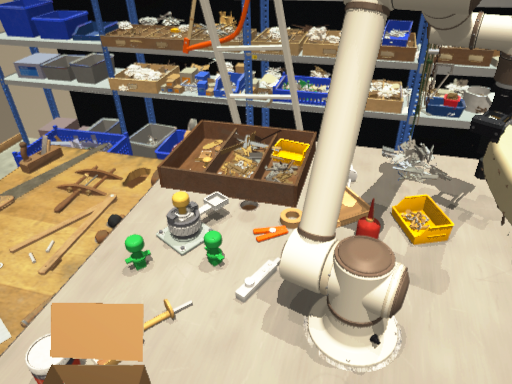

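View pics/top0.png

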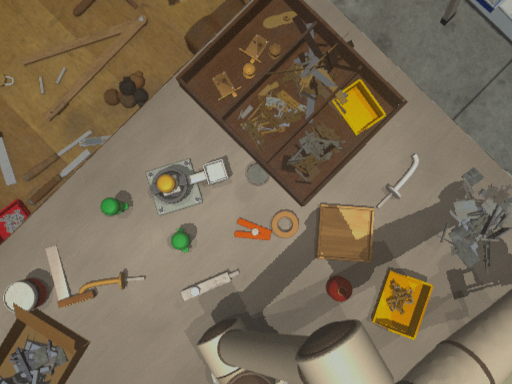

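The top view shows the chuck with its brass knob at about (166,184), the cup at (216,171) and the tray at (346,233). The tape is at (285,223), the clamp at (252,230) and the lever handle at (210,286). The knob candidates are the brass one at (166,184) and two green ones at (112,206) and (180,240). The brass one in the chuck fits the description. I'll enlarge that area and measure.

```bash
cat > h.py <<'E'
from cell import env,get_image
import cv2,numpy as np
def cam(d):
    R=cv2.Rodrigues(np.array(d["rvec"],float))[0]; t=np.array(d["tvec"],float).ravel(); K=np.array(d["intrinsics"]); return K,R,t
def ray(d,uv,z):
    K,R,t=cam(d); c=-R.T@t; v=R.T@np.linalg.inv(K)@np.array([uv[0],uv[1],1.]); return c+v*(z-c[2])/v[2]
def proj(d,p):
    K,R,t=cam(d); q=K@(R@np.array(p)+t); return q[:2]/q[2]
def tri(d1,u1,d2,u2):
    P=[K@np.c_[R,t] for K,R,t in (cam(d1),cam(d2))]
    X=cv2.triangulatePoints(P[0],P[1],np.array(u1,float).reshape(2,1),np.array(u2,float).reshape(2,1)).ravel(); return X[:3]/X[3]
E
python3 - <<'E'
from h import *
t=get_image("top"); s=get_image("scene")
print("centre",cam(t)[1].T@-cam(t)[2],cam(s)[1].T@-cam(s)[2])
def blob(im,lo,hi,box):
    h=cv2.cvtColor(im,cv2.COLOR_RGB2HSV); m=cv2.inRange(h,lo,hi); k=np.zeros_like(m); x0,y0,x1,y1=box; k[y0:y1,x0:x1]=m[y0:y1,x0:x1]
    c=max(cv2.findContours(k,0,2)[0],key=cv2.contourArea); return cv2.minAreaRect(c),c
r,_=blob(t["frame"],(12,120,120),(32,255,255),(145,165,190,205)); print("knob top",r)
r2,_=blob(s["frame"],(12,120,120),(32,255,255),(165,180,200,215)); print("knob scene",r2)
print("knob xyz",tri(t,r[0],s,r2[0]), ray(t,r[0],.135))
r,c=blob(t["frame"],(0,0,190),(180,60,255),(195,150,235,195)); print("cup",r,ray(t,r[0],.07))
print("cup box",[np.round(ray(t,p,.07)[:2],4).tolist() for p in cv2.boxPoints(r)])
for n,p,z in [("tray",(346,233),.02),("tape",(285,223),.025),("clamp",(252,230),.016),("handle",(210,286),.03),("g1",(112,206),.1),("g2",(180,240),.1)]: print(n,np.round(ray(t,p,z),3))
im=t["frame"][140:300,95:395]; cv2.imwrite("pics/top_crop.png",cv2.resize(im,None,fx=2.6,fy=2.6,interpolation=2)[:,:,::-1])
im=s["frame"][170:310,110:380]; cv2.imwrite("pics/scene_crop.png",cv2.resize(im,None,fx=2.9,fy=2.9,interpolation=2)[:,:,::-1])
E
```

```text
centre [ 0.40256294 -0.00290295  1.34197195] [-0.41258669  0.45676301  0.78099772]
knob top ((165.00001525878906, 183.00001525878906), (16.970561981201172, 16.970561981201172), 45.0)
knob scene ((180.0, 198.5), (17.0, 16.0), 90.0)
knob xyz [0.49685662 0.21451464 0.13403185] [0.4970431  0.21495215 0.135     ]
cup ((215.4056854248047, 171.6697998046875), (15.24701976776123, 14.422857284545898), 74.05460357666016) [0.53234483 0.09258011 0.07      ]
cup box [[0.5467, 0.1167], [0.5573, 0.0797], [0.518, 0.0685], [0.5075, 0.1054]]
tray [ 0.368 -0.264  0.02 ]
tape [ 0.395 -0.096  0.025]
clamp [ 0.376 -0.005  0.016]
handle [0.225 0.109 0.03 ]
g1 [0.44  0.358 0.1  ]
g2 [0.352 0.181 0.1  ]
```

View pics/top_crop.png

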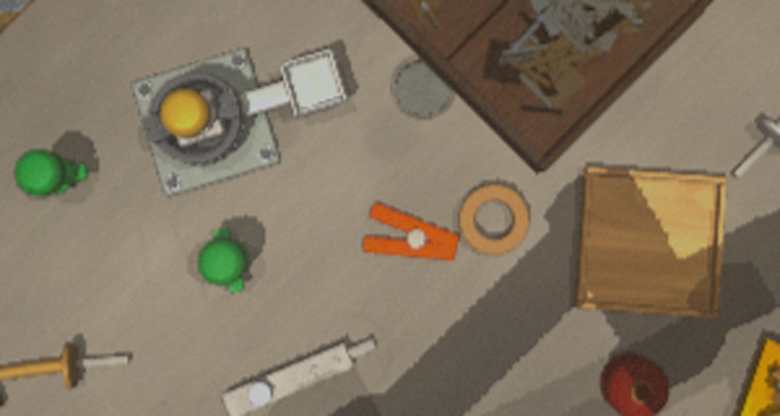

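View pics/scene_crop.png

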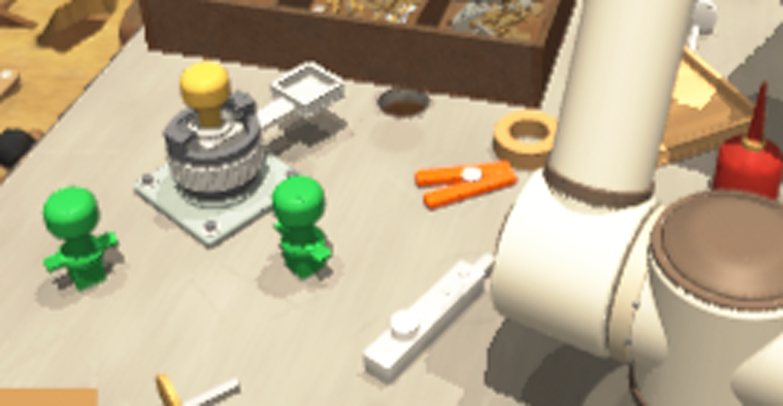

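The brass knob triangulates to z≈0.134 at (0.497,0.2147). The cup lies 127 mm from it at azimuth −74°, against 125 mm stated, so this agrees. Next I check the crate's height and clearance along the arc, and refine the tray centre.

```bash
python3 - <<'E'
from h import *
t=get_image("top"); s=get_image("scene")
print("crate near corner",tri(t,(304,203),s,(303,163)), "left corner",tri(t,(180,82),s,(160,181)))
for p in [(180,82),(304,203)]: print(ray(t,p,.1),ray(t,p,.06))
im=s["frame"][110:215,150:325]; cv2.imwrite("pics/crate_s.png",cv2.resize(im,None,fx=4,fy=4)[:,:,::-1])
h=cv2.cvtColor(t["frame"],cv2.COLOR_RGB2HSV); m=cv2.inRange(h,(8,70,50),(30,255,255)); k=np.zeros_like(m);k[195:270,310:385]=m[195:270,310:385]
k=cv2.morphologyEx(k,cv2.MORPH_CLOSE,np.ones((5,5)))
c=max(cv2.findContours(k,0,2)[0],key=cv2.contourArea); r=cv2.minAreaRect(c);print(r,ray(t,r[0],.02),[np.round(ray(t,p,.024)[:2],3).tolist() for p in cv2.boxPoints(r)])
c=np.array([.497,.2147])
for a in (-74,-19,0,11):
    p=[c[0]+.125*np.cos(np.radians(a)),c[1]+.125*np.sin(np.radians(a)),.06]; print(a,np.round(p,3),proj(t,p))
E
```

```text
crate near corner [ 0.43914303 -0.1412235   0.16963556] left corner [0.78833663 0.19586875 0.02326449]
[0.76579653 0.18407192 0.1       ] [0.77749514 0.19009379 0.06      ]
[ 0.44755255 -0.13982193  0.1       ] [ 0.44900152 -0.14423166  0.06      ]
((346.0690002441406, 234.58018493652344), (59.258575439453125, 58.88462448120117), 4.289153099060059) [ 0.36337669 -0.26397387  0.02      ] [[0.289, -0.175], [0.45, -0.189], [0.438, -0.351], [0.277, -0.337]]
-74 [0.531 0.095 0.06 ] [214.95250485 172.37843487]
-19 [0.615 0.174 0.06 ] [185.5648239  141.43932185]
0 [0.622 0.215 0.06 ] [170.48192506 138.9371891 ]
11 [0.62  0.239 0.06 ] [161.62524331 139.78707258]
```

View pics/crate_s.png

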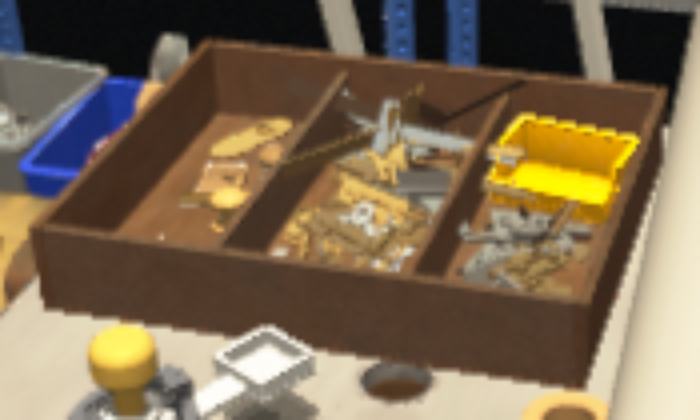

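```bash
cat > plan.py <<'E'
from h import *
from scipy.spatial.transform import Rotation as Ro
def plan(target,xaz,n,verbose=True):
    "print n rows (tool down, x azimuth xaz deg) from the present pose, rounded"
    s=env.observe(); p=np.array(s["ee_pos"]); R=np.array(s["tool_rot"])
    a=np.radians(xaz); X=np.array([np.cos(a),np.sin(a),0]); Y=np.array([0,0,-1.]); G=np.c_[X,Y,np.cross(X,Y)]
    print("t",round(s["time"],2),"p",np.round(p,4),"err mm",np.round((np.array(target)-p)*1e3,1),"rot err",np.round(Ro.from_matrix(R.T@G).as_rotvec(),3),"F",np.round(s["wrist_force"],1),"gap",round(s["finger_gap"],3))
    rv=Ro.from_matrix(R.T@G).as_rotvec()
    st=rv/n; 
    for i in range(n):
        d=R.T@((np.array(target)-p)/n)*1e3
        print([*np.round(st,3).tolist(),*np.round(d,1).tolist()]); R=R@Ro.from_rotvec(st).as_matrix()
E
python3 -c "
from plan import *
plan([.531,.094,.30],150,20)"
```

```text
t 0.35 p [ 0.1654 -0.6026  0.2363] err mm [365.6 696.6  63.7] rot err [-0.00e+00 -2.35e+00  1.00e-03] F [ 0.5  0.4 -0. ] gap 1.0
[-0.0, -0.118, 0.0, 26.8, -3.2, 28.8]
[-0.0, -0.118, 0.0, 30.0, -3.2, 25.4]
[-0.0, -0.118, 0.0, 32.8, -3.2, 21.7]
[-0.0, -0.118, 0.0, 35.1, -3.2, 17.7]
[-0.0, -0.118, 0.0, 37.0, -3.2, 13.5]
[-0.0, -0.118, 0.0, 38.3, -3.2, 9.1]
[-0.0, -0.118, 0.0, 39.1, -3.2, 4.5]
[-0.0, -0.118, 0.0, 39.3, -3.2, -0.1]
[-0.0, -0.118, 0.0, 39.1, -3.2, -4.7]
[-0.0, -0.118, 0.0, 38.2, -3.2, -9.3]
[-0.0, -0.118, 0.0, 36.9, -3.2, -13.7]
[-0.0, -0.118, 0.0, 35.0, -3.2, -17.9]
[-0.0, -0.118, 0.0, 32.7, -3.2, -21.9]
[-0.0, -0.118, 0.0, 29.9, -3.2, -25.6]
[-0.0, -0.118, 0.0, 26.7, -3.2, -28.9]
[-0.0, -0.118, 0.0, 23.1, -3.2, -31.8]
[-0.0, -0.118, 0.0, 19.2, -3.2, -34.3]
[-0.0, -0.118, 0.0, 15.1, -3.2, -36.3]
[-0.0, -0.118, 0.0, 10.7, -3.2, -37.9]
[-0.0, -0.118, 0.0, 6.2, -3.2, -38.8]
```

>>> {"api": "move_arm", "payload": {
  "deltas": [
    [0,-0.118,0,27,-6,29,-1],
    [0,-0.118,0,30,-6,25,-1],
    [0,-0.118,0,33,-6,22,-1],
    [0,-0.118,0,35,-6,18,-1],
    [0,-0.118,0,37,-6,13.5,-1],
    [0,-0.118,0,38,-6,9,-1],
    [0,-0.118,0,39,-6,4.5,-1],
    [0,-0.118,0,39,-6,0,-1],
    [0,-0.118,0,39,-6,-4.5,-1],
    [0,-0.118,0,38,-6,-9,-1]
  ]
}}

```text
time: 1.35
ee_pos: [0.3434, -0.2417, 0.2966]
tool_rot: [[0.084, 0.0, -0.996], [0.996, 0.002, 0.084], [0.002, -1.0, -0.0]]
wrist_force: [1.3, -0.0, 0.7]
finger_gap: 0.173
```

```bash
python3 -c "
from plan import *
plan([.531,.094,.25],150,12)"
```

```text
t 1.35 p [ 0.3434 -0.2417  0.2966] err mm [187.6 335.7 -46.6] rot err [ 0.002 -1.132  0.002] F [ 1.3 -0.   0.7] gap 0.173
[0.0, -0.094, 0.0, 29.2, 4.0, -13.2]
[0.0, -0.094, 0.0, 27.8, 3.9, -15.9]
[0.0, -0.094, 0.0, 26.2, 3.9, -18.5]
[0.0, -0.094, 0.0, 24.3, 3.9, -20.8]
[0.0, -0.094, 0.0, 22.3, 3.9, -23.0]
[0.0, -0.094, 0.0, 20.0, 3.9, -25.0]
[0.0, -0.094, 0.0, 17.5, 3.9, -26.8]
[0.0, -0.094, 0.0, 14.9, 3.9, -28.3]
[0.0, -0.094, 0.0, 12.2, 3.9, -29.6]
[0.0, -0.094, 0.0, 9.4, 3.9, -30.6]
[0.0, -0.094, 0.0, 6.4, 3.9, -31.4]
[0.0, -0.094, 0.0, 3.5, 3.9, -31.9]
```

>>> {"api": "move_arm", "payload": {
  "deltas": [
    [0,-0.113,0,35,4.5,-16,-1],
    [0,-0.113,0,33,4.5,-20,-1],
    [0,-0.113,0,30,4.5,-23.5,-1],
    [0,-0.113,0,27,4.5,-27,-1],
    [0,-0.113,0,24,4.5,-29.5,-1],
    [0,-0.113,0,20.5,4.5,-32,-1],
    [0,-0.113,0,17,4.5,-34.5,-1],
    [0,-0.113,0,13,4.5,-36,-1],
    [0,-0.113,0,9,4.5,-37.5,-1],
    [0,-0.113,0,5,4.5,-38,-1]
  ]
}}

```text
time: 2.35
ee_pos: [0.5308, 0.1115, 0.2577]
tool_rot: [[-0.89, 0.014, -0.455], [0.455, 0.003, -0.89], [-0.011, -1.0, -0.009]]
wrist_force: [-0.2, -1.5, -0.1]
finger_gap: 0.004
```

```bash
python3 -c "
from plan import *
plan([.531,.094,.12],150,4)
s=env.observe(); p=np.array(s['ee_pos']);R=np.array(s['tool_rot'])
w=get_image('wrist'); T=np.array(w['T_tool_cam']);K=w['intrinsics']; print(np.array(K).tolist())
im=w['frame'][:,:,::-1].copy()
c=np.array([.497,.2147])
def pj(P):
    q=np.linalg.inv(T)@np.r_[R.T@(np.array(P)-p),1]; u=K@q[:3]; return u[:2]/u[2]
for P in ([.531,.094,.054],[.531,.094,.07],[.497,.2147,.15]):
    u=pj(P); print(u); cv2.circle(im,tuple(int(v) for v in u),3,(0,0,255),-1) 
cv2.imwrite('pics/w1.png',im)"
```

```text
t 2.35 p [0.5308 0.1115 0.2577] err mm [   0.2  -17.5 -137.7] rot err [ 0.009  0.051 -0.011] F [-0.2 -1.5 -0.1] gap 0.004
[0.002, 0.013, -0.003, -1.6, 34.4, 4.2]
[0.002, 0.013, -0.003, -1.8, 34.4, 4.1]
[0.002, 0.013, -0.003, -1.9, 34.4, 4.0]
[0.002, 0.013, -0.003, -2.1, 34.4, 3.9]
[[327.6521087134082, 0.0, 253.71846483054654], [0.0, 327.6521087134082, 188.4145124125418], [0.0, 0.0, 1.0]]
[269.89498084 161.78451958]
[270.50249124 164.33882059]
[167.59107983 276.64546856]
```

View pics/w1.png

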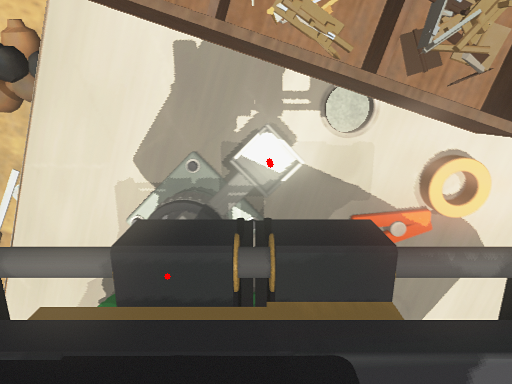

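The wrist view shows the cup at about (266,158), with my projection at (270,162). That is about 4 mm, while the arm was still settling. I'll descend to just above the cup and check again.

>>> {"api": "move_arm", "payload": {
  "deltas": [
    [0.002,0.013,-0.003,-2,30,4,-1],
    [0.002,0.013,-0.003,-2,30,4,-1],
    [0.002,0.013,-0.003,-2,30,4,-1],
    [0.002,0.013,-0.003,-2,30,4,-1],
    [0,0,0,0,15,0,-1],
    [0,0,0,0,3,0,-1],
    [0,0,0,0,0,0,-1],
    [0,0,0,0,0,0,-1],
    [0,0,0,0,0,0,-1],
    [0,0,0,0,0,0,-1]
  ]
}}

```text
time: 3.4
ee_pos: [0.5386, 0.1024, 0.1172]
tool_rot: [[-0.871, 0.009, -0.492], [0.492, 0.005, -0.871], [-0.005, -1.0, -0.009]]
wrist_force: [0.1, -1.1, 0.6]
finger_gap: 0.007
```

```bash
cat > wr.py <<'E'
from plan import *
def wrist(pts,name):
    s=env.observe(); p=np.array(s['ee_pos']);R=np.array(s['tool_rot'])
    w=get_image('wrist'); T=np.array(w['T_tool_cam']);K=np.array(w['intrinsics'])
    im=w['frame'][:,:,::-1].copy()
    for P in pts:
        q=np.linalg.inv(T)@np.r_[R.T@(np.array(P)-p),1]; u=K@q[:3]; u=u[:2]/u[2]; print(np.round(u,1)); cv2.circle(im,tuple(int(v) for v in u),2,(0,0,255),-1)
    cv2.imwrite('pics/'+name,im)
    def ray(uv,z):
        v=R@(T[:3,:3]@np.linalg.inv(K)@np.array([uv[0],uv[1],1.])); c=R@T[:3,3]+p; return c+v*(z-c[2])/v[2]
    return ray
E
python3 -c "
from wr import *
plan([.531,.094,.082],150,3)
wrist([[.531,.094,.054],[.531,.094,.07]],'w2.png')"
```

```text
t 3.4 p [0.5386 0.1024 0.1172] err mm [ -7.6  -8.4 -35.2] rot err [ 0.009  0.01  -0.005] F [ 0.1 -1.1  0.6] gap 0.007
[0.003, 0.003, -0.002, 0.9, 11.7, 3.8]
[0.003, 0.003, -0.002, 0.9, 11.7, 3.8]
[0.003, 0.003, -0.002, 0.8, 11.7, 3.7]
[271.5 210.9]
[272.6 218.9]
```

View pics/w2.png

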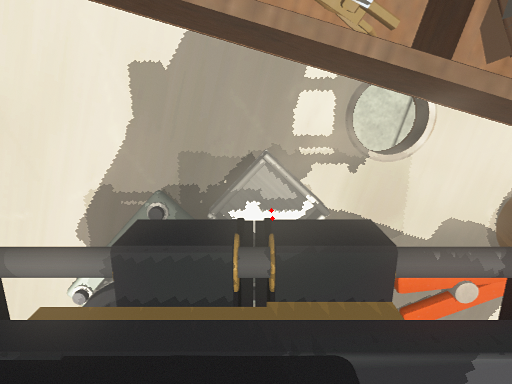

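```bash
python3 -c "
from wr import *
r=wrist([],'w3.png')
a,b,c=r((267,151),.07),r((207,215),.07),r((328,215),.07); print(a,b,c,'mid',(b+c)/2,np.linalg.norm(b-c),np.linalg.norm(a-b),np.linalg.norm(a-c))"
```

```text
[0.57073979 0.07623236 0.07      ] [0.55373083 0.12906674 0.07      ] [0.51626967 0.06224031 0.07      ] mid [0.53500025 0.09565353 0.07      ] 0.07661012101486822 0.055504739043125466 0.05623852361946425
```

The cup's corners give sides of 55.5 and 56.2 mm (56 stated), with the centre at (0.534,0.095), 125 mm from the knob axis. I'll descend into the cup.

```bash
python3 -c "
from plan import *
plan([.534,.095,.074],150,4)"
```

```text
t 3.5 p [0.5385 0.1024 0.1171] err mm [ -4.5  -7.4 -43.1] rot err [ 0.009  0.01  -0.005] F [-0.3 -0.3 -0.1] gap 0.004
[0.002, 0.002, -0.001, 0.1, 10.7, 2.3]
[0.002, 0.002, -0.001, 0.1, 10.8, 2.2]
[0.002, 0.002, -0.001, 0.1, 10.8, 2.2]
[0.002, 0.002, -0.001, 0.1, 10.8, 2.2]
```

>>> {"api": "move_arm", "payload": {
  "deltas": [
    [0.004,0.005,-0.002,0,2,4.5,-1],
    [0.004,0.005,-0.002,0,2,4.5,-1],
    [0,0,0,0,8,0,-1],
    [0,0,0,0,8,0,-1],
    [0,0,0,0,8,0,-1],
    [0,0,0,0,8,0,-1],
    [0,0,0,0,6,0,-1],
    [0,0,0,0,1,0,-1],
    [0,0,0,0,0,0,-1],
    [0,0,0,0,0,0,-1]
  ]
}}

```text
time: 4.5
ee_pos: [0.5333, 0.0936, 0.0695]
tool_rot: [[-0.865, -0.001, -0.501], [0.501, -0.001, -0.865], [0.0, -1.0, 0.001]]
wrist_force: [0.0, -0.5, 0.4]
finger_gap: 0.007
```

```bash
python3 -c "
from plan import *
plan([.534,.095,.05],150,1)"
```

```text
t 4.5 p [0.5333 0.0936 0.0695] err mm [  0.7   1.4 -19.5] rot err [-0.001 -0.001  0.   ] F [ 0.  -0.5  0.4] gap 0.007
[-0.001, -0.001, 0.0, 0.0, 19.5, -1.6]
```

>>> {"api": "move_arm", "payload": {
  "deltas": [
    [0,0,0,0,3,0,-1],
    [0,0,0,0,3,0,-1],
    [0,0,0,0,3,0,-1],
    [0,0,0,0,3,0,-1],
    [0,0,0,0,3,0,-1],
    [0,0,0,0,2.5,0,-1],
    [0,0,0,0,0,0,-1],
    [0,0,0,0,0,0,-1],
    [0,0,0,0,0,0,-1],
    [0,0,0,0,0,0,-1]
  ]
}}

```text
time: 5.5
ee_pos: [0.54, 0.0956, 0.0635]
tool_rot: [[-0.868, 0.018, -0.495], [0.496, 0.003, -0.869], [-0.014, -1.0, -0.011]]
wrist_force: [-1.6, -0.2, 3.0]
finger_gap: 0.009
```

```bash
python3 -c "
from plan import *
plan([.534,.095,.05],150,1)"
```

```text
t 5.5 p [0.54   0.0956 0.0635] err mm [ -6.   -0.6 -13.5] rot err [ 0.011  0.005 -0.014] F [-1.6 -0.2  3. ] gap 0.009
[0.011, 0.005, -0.014, 5.1, 13.4, 3.6]
```

>>> {"api": "move_arm", "payload": {
  "deltas": [
    [0.005,0.003,-0.007,2,6,2,-1],
    [0.005,0.002,-0.007,2,6,2,-1],
    [0,0,0,1,6,0,-1],
    [0,0,0,0,6,0,-1],
    [0,0,0,0,6,0,-1],
    [0,0,0,0,6,0,-1],
    [0,0,0,0,6,0,-1],
    [0,0,0,0,6,0,-1],
    [0,0,0,0,6,0,-1],
    [0,0,0,0,6,0,-1]
  ]
}}

```text
time: 6.5
ee_pos: [0.5833, 0.117, 0.0456]
tool_rot: [[-0.876, 0.112, -0.47], [0.476, 0.039, -0.878], [-0.08, -0.993, -0.088]]
wrist_force: [-6.9, 7.7, 25.1]
finger_gap: 0.005
```

```bash
python3 -c "
from plan import *
plan([.534,.095,.05],150,1)"
```

```text
t 6.5 p [0.5833 0.117  0.0456] err mm [-49.3 -22.    4.4] rot err [ 0.089  0.029 -0.079] F [-6.9  7.7 25.1] gap 0.005
[0.089, 0.029, -0.079, 32.4, -10.7, 42.1]
```

The press worked, but the arm is compliant: the tool drifted with the free-turning arm (now about 25° round) and tilted about 0.12 rad. Vertical force is 25 N, which is within limits. I'll go on with a softer press, correct the tilt, and push along the arc.

>>> {"api": "move_arm", "payload": {
  "deltas": [
    [0.02,0.004,-0.018,1.3,4,-1.5,-1],
    [0.02,0.004,-0.018,1.3,4,-1.5,-1],
    [0.02,0.004,-0.018,1.3,4,-1.5,-1],
    [0.02,0.004,-0.018,1.3,4,-1.5,-1],
    [0.02,0.004,-0.018,1.3,4,-1.5,-1],
    [0.015,0.004,-0.015,1.3,4,-1.5,-1],
    [0.015,0.004,-0.015,1.3,4,-1.5,-1],
    [0.015,0.004,-0.015,1.3,4,-1.5,-1],
    [0.015,0.004,-0.015,1.3,4,-1.5,-1],
    [0.015,0.004,-0.015,1.3,4,-1.5,-1]
  ]
}}

```text
time: 7.5
ee_pos: [0.6157, 0.1539, 0.0456]
tool_rot: [[-0.871, -0.038, -0.489], [0.49, -0.009, -0.872], [0.028, -0.999, 0.027]]
wrist_force: [-4.3, 1.7, 17.5]
finger_gap: 0.002
```

```bash
cat > st.py <<'E'
from plan import *
C=np.array([.497,.2147])
def st():
    s=env.observe(); p=np.array(s["ee_pos"]);R=np.array(s["tool_rot"]); tip=p+.014*R[:,1]
    d=tip[:2]-C; az=np.degrees(np.arctan2(d[1],d[0])); print("t",round(s["time"],2),"tip",np.round(tip,4),"r",round(np.hypot(*d),4),"az",round(az,1),"turned",round(np.radians(az+72.8),3),"pressed mm",round(54-tip[2]*1e3,1),"F",np.round(s["wrist_force"],1))
    a=np.radians(az); f=s["wrist_force"]; print("F rad %.1f tan %.1f"%(f[0]*np.cos(a)+f[1]*np.sin(a),-f[0]*np.sin(a)+f[1]*np.cos(a)))
    X=np.array([-.866,.5,0]);Y=np.array([0,0,-1.]);G=np.c_[X,Y,np.cross(X,Y)]
    print("rot err",np.round(Ro.from_matrix(R.T@G).as_rotvec(),3))
    T=np.array([-np.sin(a),np.cos(a),0]);Rr=np.array([np.cos(a),np.sin(a),0])
    print("tool: tangent",np.round(R.T@T,2),"radial",np.round(R.T@Rr,2),"down",np.round(R.T@[0,0,-1],2))
E
python3 -c "
from st import *
st()"
```

```text
t 7.5 tip [0.6152 0.1537 0.0316] r 0.133 az -27.3 turned 0.794 pressed mm 22.4 F [-4.3  1.7 17.5]
F rad -4.6 tan -0.4
rot err [-0.027  0.012  0.028]
tool: tangent [ 0.04 -0.03 -1.  ] radial [-1.   -0.03 -0.04] down [-0.03  1.   -0.03]
```

>>> {"api": "move_arm", "payload": {
  "deltas": [
    [0.003,0.001,-0.003,2.3,3.2,-1.5,-1],
    [0.003,0.001,-0.003,2.3,3.2,-1.5,-1],
    [0.003,0.001,-0.003,2.3,3.2,-1.5,-1],
    [0.003,0.001,-0.003,2.3,3.2,-1.5,-1],
    [0.003,0.001,-0.003,2.3,3.2,-1.5,-1],
    [0.003,0.001,-0.003,2.3,3.2,-1.5,-1],
    [0.003,0.001,-0.003,2.3,3.2,-1.5,-1],
    [0.003,0.001,-0.003,2.3,3.2,-1.5,-1],
    [0.003,0.001,-0.003,2.3,3.2,-1.5,-1],
    [0.003,0.001,-0.003,2.3,3.2,-1.5,-1]
  ]
}}

```text
time: 8.5
ee_pos: [0.6285, 0.1895, 0.0463]
tool_rot: [[-0.876, -0.014, -0.482], [0.482, -0.004, -0.876], [0.011, -1.0, 0.011]]
wrist_force: [-3.3, -2.1, 13.9]
finger_gap: 0.002
```

```bash
python3 -c "
from st import *
st()"
```

```text
t 8.5 tip [0.6283 0.1895 0.0323] r 0.1337 az -10.9 turned 1.081 pressed mm 21.7 F [-3.3 -2.1 13.9]
F rad -2.9 tan -2.7
rot err [-0.011  0.02   0.011]
tool: tangent [ 0.31 -0.01 -0.95] radial [-0.95 -0.01 -0.31] down [-0.01  1.   -0.01]
```

>>> {"api": "move_arm", "payload": {
  "deltas": [
    [0.004,0.002,-0.004,2.5,3,-1.5,-1],
    [0.004,0.002,-0.004,2.5,3,-1.5,-1],
    [0.004,0.002,-0.004,2.5,3,-1.5,-1],
    [0.004,0.002,-0.004,2.5,3,-1.5,-1],
    [0.004,0.002,-0.004,2.5,3,-1.5,-1],
    [0.004,0.002,-0.004,2.5,3,-1.5,-1],
    [0.004,0.002,-0.004,2.5,3,-1.5,-1],
    [0.004,0.002,-0.004,2.5,3,-1.5,-1],
    [0.004,0.002,-0.004,2.5,3,-1.5,-1],
    [0.004,0.002,-0.004,2.5,3,-1.5,-1]
  ]
}}

```text
time: 9.5
ee_pos: [0.6297, 0.1955, 0.0464]
tool_rot: [[-0.871, -0.043, -0.489], [0.491, -0.049, -0.87], [0.013, -0.998, 0.064]]
wrist_force: [-1.5, -7.5, 12.6]
finger_gap: 0.002
```

```bash
python3 -c "
from st import *
st()"
```

```text
t 9.5 tip [0.6291 0.1948 0.0324] r 0.1336 az -8.6 turned 1.121 pressed mm 21.6 F [-1.5 -7.5 12.6]
F rad -0.4 tan -7.7
rot err [-0.064  0.011  0.013]
tool: tangent [ 0.36 -0.05 -0.93] radial [-0.93 -0.03 -0.35] down [-0.01  1.   -0.06]
```

Movement has nearly stopped and the tangential force has risen to −7.7 N, which looks like the stop. I'll confirm with a slightly firmer push.

>>> {"api": "move_arm", "payload": {
  "deltas": [
    [-0.01,0.002,0,2.8,3,-2.5,-1],
    [-0.01,0.002,0,2.8,3,-2.5,-1],
    [-0.01,0.002,0,2.8,3,-2.5,-1],
    [-0.01,0.002,0,2.8,3,-2.5,-1],
    [-0.01,0.002,0,2.8,3,-2.5,-1],
    [-0.01,0.002,0,2.8,3,-2.5,-1],
    [-0.01,0.002,0,2.8,3,-2.5,-1],
    [-0.01,0.002,0,2.8,3,-2.5,-1],
    [-0.01,0.002,0,2.8,3,-2.5,-1],
    [-0.01,0.002,0,2.8,3,-2.5,-1]
  ]
}}

```text
time: 10.5
ee_pos: [0.6291, 0.1971, 0.0462]
tool_rot: [[-0.865, 0.018, -0.501], [0.501, -0.01, -0.865], [-0.02, -1.0, -0.0]]
wrist_force: [-2.0, -11.3, 16.5]
finger_gap: 0.008
```

```bash
python3 -c "
from st import *
st()"
```

```text
t 10.5 tip [0.6293 0.1969 0.0322] r 0.1335 az -7.6 turned 1.137 pressed mm 21.8 F [ -2.  -11.3  16.5]
F rad -0.5 tan -11.4
rot err [ 0.    -0.002 -0.02 ]
tool: tangent [ 0.38 -0.01 -0.92] radial [-0.92  0.02 -0.38] down [0.02 1.   0.  ]
```

It did not move under 11 N, so this is the stop. Now I let it rise while keeping a light tangential push.

>>> {"api": "move_arm", "payload": {
  "deltas": [
    [0,0,0,1.5,1,-2.5,-1],
    [0,0,0,1.5,-1,-2.5,-1],
    [0,0,0,1,-2,-2.5,-1],
    [0,0,0,1,-2,-2.5,-1],
    [0,0,0,1,-2,-2.5,-1],
    [0,0,0,1,-2,-2.5,-1],
    [0,0,0,1,-2,-2.5,-1],
    [0,0,0,1,-2,-2.5,-1],
    [0,0,0,1,-2,-2.5,-1],
    [0,0,0,1,-2,-2.5,-1]
  ]
}}

```text
time: 11.5
ee_pos: [0.6303, 0.2084, 0.0542]
tool_rot: [[-0.863, 0.0, -0.506], [0.505, -0.036, -0.862], [-0.019, -0.999, 0.031]]
wrist_force: [3.2, -9.7, -2.1]
finger_gap: 0.008
```

```bash
python3 -c "
from st import *
st()"
```

```text
t 11.5 tip [0.6303 0.2079 0.0402] r 0.1335 az -2.9 turned 1.22 pressed mm 13.8 F [ 3.2 -9.7 -2.1]
F rad 3.7 tan -9.5
rot err [-0.031 -0.006 -0.018]
tool: tangent [ 0.46 -0.04 -0.89] radial [-0.89  0.   -0.46] down [ 0.02  1.   -0.03]
```

The finger moved 11 mm further while easing off, so I check with images where the cup and arm stand.

```bash
python3 - <<'E'
from st import *
t=get_image("top"); s=get_image("scene")
for P in ([.497,.2147,.1],): print(proj(t,P),proj(s,P))
a=cv2.resize(t["frame"][110:220,110:250],None,fx=5,fy=5,interpolation=2); cv2.imwrite("pics/t2.png",a[:,:,::-1])
a=cv2.resize(s["frame"][160:265,130:270],None,fx=5,fy=5,interpolation=2); cv2.imwrite("pics/s2.png",a[:,:,::-1])
wrist=__import__('wr').wrist([],'w4.png')
E
```

```text
[167.51882852 184.06640778] [181.13374401 208.19627947]
```

View pics/t2.png

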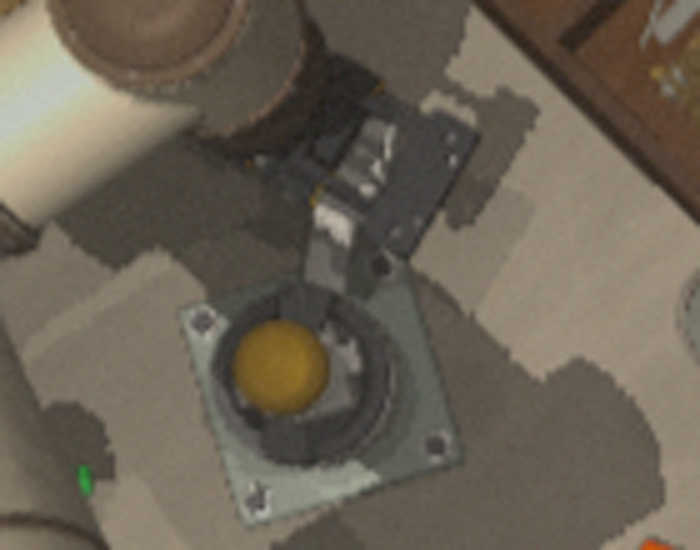

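View pics/s2.png

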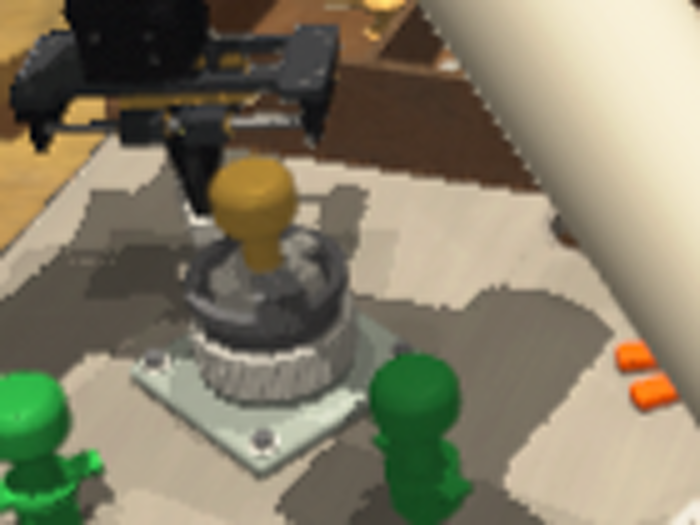

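View pics/w4.png

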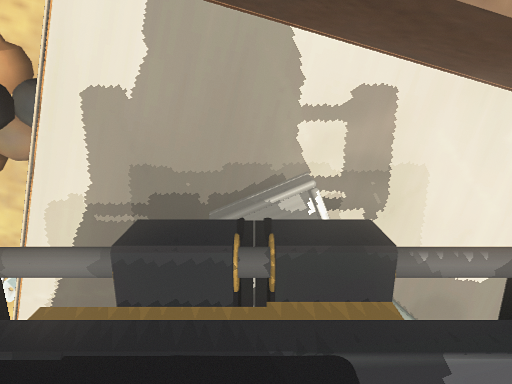

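In the wrist view, the cup's outer wall runs from the corner at (313,175) to (212,217), and the other wall goes down from (313,175) to about (326,218). I'll turn those into the arm angle.

```bash
python3 - <<'E'
from wr import *
C=np.array([.497,.2147])
im=cv2.imread('pics/w4.png')[155:235,190:345]; cv2.imwrite('pics/w4c.png',cv2.resize(im,None,fx=5,fy=5,interpolation=2))
r=wrist([],'w5.png')
for z in (.056,.063):
    a,b,c=[r(u,z)[:2] for u in ((313,175),(212,217),(326,218))]
    d=a-b; print(z,a,b,c,"outer wall az-90:",np.degrees(np.arctan2(d[1],d[0])), "side:",np.degrees(np.arctan2(*(a-c)[::-1])))
    v=a-C; r0=np.hypot(*v); print("corner r",r0,"az",np.degrees(np.arctan2(v[1],v[0])),"expected r",np.hypot(.153,.028),"offset deg",np.degrees(np.arctan2(.028,.153)))
E
```

```text
0.056 [0.64793936 0.16672951] [0.65463803 0.21772677] [0.62608084 0.17120221] outer wall az-90: -97.48315133375839 side: -11.56423271480193
corner r 0.15837884833074317 az -17.6309315283145 expected r 0.15554099138169333 offset deg 10.370741528284634
0.063 [0.64993883 0.16731891] [0.65632151 0.21591061] [0.62911138 0.17158063] outer wall az-90: -97.48315133375839 side: -11.564232714801946
corner r 0.1601101271664298 az -17.21319855171929 expected r 0.15554099138169333 offset deg 10.370741528284634
```

View pics/w4c.png

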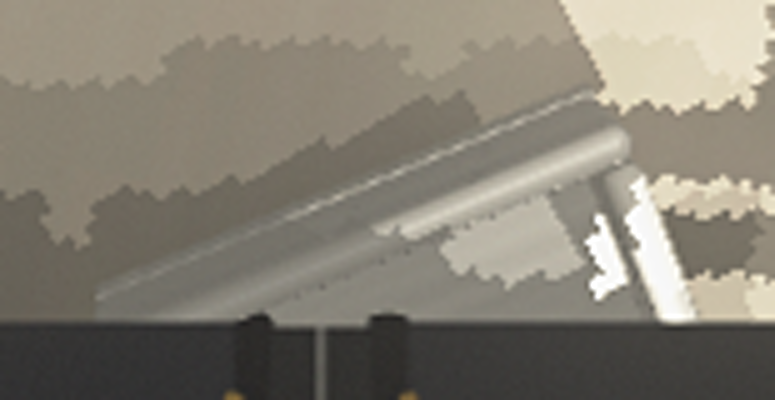

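The arm stands at about −7.3°, a turn of about 1.14 rad. That matches the angle where it halted, and the finger has only slid about 10 mm inside the cup against its leading wall. So the stop was real. I'll let it rise with less side push.

>>> {"api": "move_arm", "payload": {
  "deltas": [
    [0,0,0,0.5,-2,-1,-1],
    [0,0,0,0.5,-2,-1,-1],
    [0,0,0,0.5,-2,-1,-1],
    [0,0,0,0.5,-2,-1,-1],
    [0,0,0,0.5,-2,-1,-1],
    [0,0,0,0.5,-2,-0.5,-1],
    [0,0,0,0,-1,-0.5,-1],
    [0,0,0,0,0,-0.5,-1],
    [0,0,0,0,0,-0.5,-1],
    [0,0,0,0,0,-0.5,-1]
  ]
}}

```text
time: 12.7
ee_pos: [0.6292, 0.2064, 0.0543]
tool_rot: [[-0.861, -0.019, -0.508], [0.508, -0.057, -0.859], [-0.013, -0.998, 0.059]]
wrist_force: [-0.4, -5.9, 4.1]
finger_gap: 0.004
```

```bash
python3 -c "
from st import *
st()
from wr import wrist
wrist([],'w6.png')
im=cv2.imread('pics/w6.png')[140:250,180:360]; cv2.imwrite('pics/w6c.png',cv2.resize(im,None,fx=4,fy=4,interpolation=2))
"
```

```text
t 12.7 tip [0.6289 0.2056 0.0403] r 0.1322 az -3.9 turned 1.202 pressed mm 13.7 F [-0.4 -5.9  4.1]
F rad 0.0 tan -5.9
rot err [-0.059 -0.01  -0.013]
tool: tangent [ 0.45 -0.06 -0.89] radial [-0.89 -0.01 -0.45] down [ 0.01  1.   -0.06]
```

View pics/w6c.png

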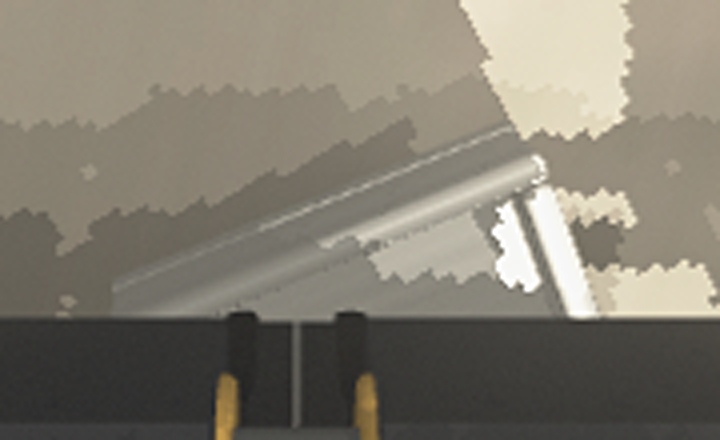

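>>> {"api": "move_arm", "payload": {
  "deltas": [
    [-0.01,0,0,0.5,-4,-1,-1],
    [-0.01,0,0,0.5,-4,-1,-1],
    [-0.01,0,0,0.5,-4,-1,-1],
    [-0.01,0,0,0.5,-4,-1,-1],
    [-0.01,0,0,0.5,-4,-1,-1],
    [-0.005,0,0,0.5,-4,-1,-1],
    [-0.005,0,0,0.5,-4,-1,-1],
    [0,0,0,0.5,-4,-1,-1],
    [0,0,0,0,0,-0.5,-1],
    [0,0,0,0,0,-0.5,-1]
  ]
}}

```text
time: 13.75
ee_pos: [0.6207, 0.2109, 0.0725]
tool_rot: [[-0.859, -0.017, -0.512], [0.512, -0.019, -0.859], [0.004, -1.0, 0.025]]
wrist_force: [-2.3, -2.5, 3.8]
finger_gap: 0.005
```

```bash
python3 -c "
from st import *
st()
from wr import wrist
wrist([],'w7.png')
im=cv2.imread('pics/w7.png')[140:250,180:360]; cv2.imwrite('pics/w7c.png',cv2.resize(im,None,fx=4,fy=4,interpolation=2))
"
```

```text
t 13.75 tip [0.6204 0.2106 0.0585] r 0.1235 az -1.9 turned 1.237 pressed mm -4.5 F [-2.3 -2.5  3.8]
F rad -2.2 tan -2.6
rot err [-0.025 -0.014  0.005]
tool: tangent [ 0.48 -0.02 -0.88] radial [-0.88 -0.02 -0.48] down [-0.    1.   -0.03]
```

View pics/w7c.png

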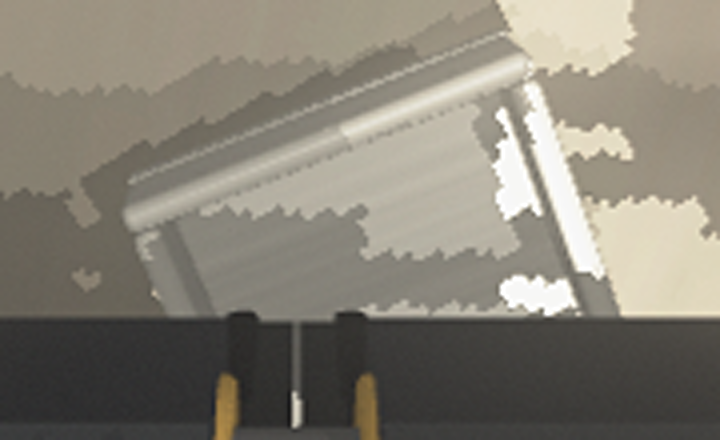

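Both outer rim corners are now visible, at (311,156) and (213,194.5). They should be 56 mm apart, so they give the rim height and the arm angle.

```bash
python3 - <<'E'
from wr import *
C=np.array([.497,.2147])
r=wrist([],'w8.png')
for z in (.056,.060,.063,.066,.07):
    a,b=r((311.5,155.5),z)[:2],r((212,194),z)[:2]; d=a-b; m=(a+b)/2-C
    print(z,round(np.hypot(*d),4),"wall",np.degrees(np.arctan2(*d[::-1]))+90,"mid r(.153)",np.hypot(*m),"az",np.degrees(np.arctan2(*m[::-1])))
E
```

```text
0.056 0.0552 wall -9.43443834666951 mid r(.153) 0.15171714731026223 az -8.891413852534152
0.06 0.0538 wall -9.434438346669566 mid r(.153) 0.15262846954041218 az -8.951254291531331
0.063 0.0528 wall -9.43443834666951 mid r(.153) 0.1533120693334087 az -8.995667722238052
0.066 0.0518 wall -9.43443834666958 mid r(.153) 0.15399576042973465 az -9.0396868168215
0.07 0.0505 wall -9.434438346669523 mid r(.153) 0.15490748849606698 az -9.09777446675562
```

The angle is consistent with the notch, but the height is ambiguous. I'll lift clear and look properly.

>>> {"api": "move_arm", "payload": {
  "deltas": [
    [-0.003,0,0,0,-8,1.5,-1],
    [-0.003,0,0,0,-12,0,-1],
    [-0.003,0,0,0,-20,0,-1],
    [-0.003,0,0,0,-25,0,-1],
    [-0.003,0,0,0,-30,0,-1],
    [0,0,0,0,-30,0,-1],
    [0,0,0,0,-30,0,-1],
    [0,0,0,0,-15,0,-1],
    [0,0,0,0,0,0,-1],
    [0,0,0,0,0,0,-1]
  ]
}}

```text
time: 14.85
ee_pos: [0.6224, 0.2202, 0.2539]
tool_rot: [[-0.861, 0.004, -0.509], [0.509, 0.013, -0.861], [0.003, -1.0, -0.014]]
wrist_force: [0.7, 0.7, -0.2]
finger_gap: 0.009
```

```bash
python3 - <<'E'
from st import *
st()
from wr import wrist
C=np.array([.497,.2147]); a=np.radians(-9)
c=[C[0]+.125*np.cos(a),C[1]+.125*np.sin(a)]
wrist([[*c,.047],[*c,.040]],'w9.png')
s=get_image("scene");t=get_image("top")
a=cv2.resize(s["frame"][160:265,130:270],None,fx=5,fy=5,interpolation=2); cv2.imwrite("pics/s3.png",a[:,:,::-1])
a=cv2.resize(t["frame"][110:220,110:250],None,fx=5,fy=5,interpolation=2); cv2.imwrite("pics/t3.png",a[:,:,::-1])
E
```

```text
t 14.85 tip [0.6225 0.2204 0.2399] r 0.1256 az 2.6 turned 1.316 pressed mm -185.9 F [ 0.7  0.7 -0.2]
F rad 0.8 tan 0.6
rot err [ 0.014 -0.01   0.003]
tool: tangent [ 0.55  0.01 -0.84] radial [-0.84  0.   -0.55] down [-0.    1.    0.01]
[277.3 156. ]
[276.9 155. ]
```

View pics/w9.png

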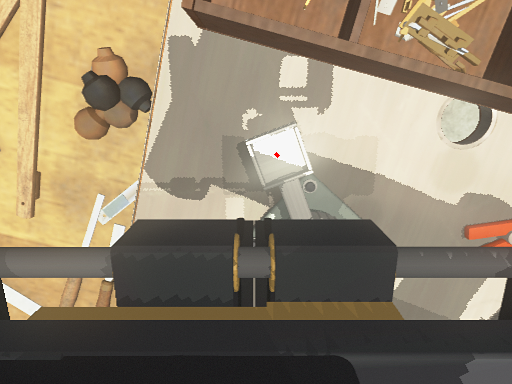

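View pics/s3.png

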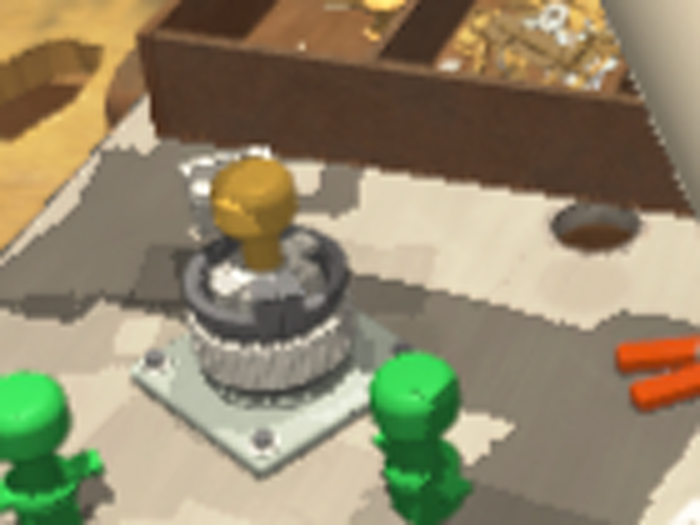

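View pics/t3.png

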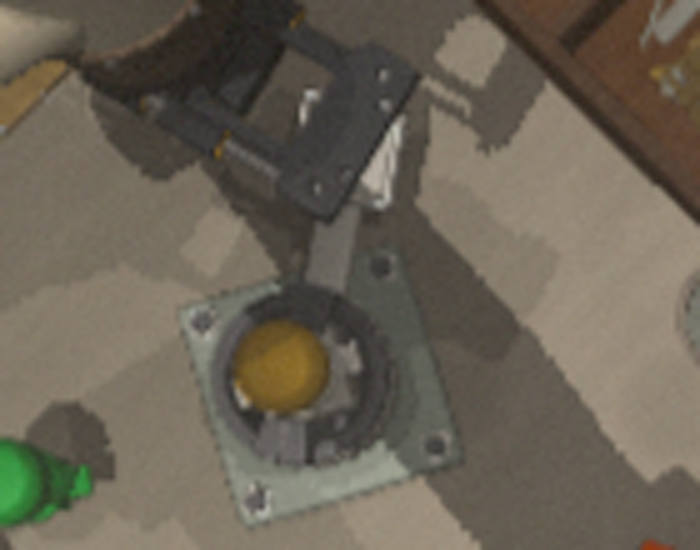

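```bash
python3 - <<'E'
from wr import *
C=np.array([.497,.2147])
im=cv2.imread('pics/w9.png')[110:230,230:340]; cv2.imwrite('pics/w9c.png',cv2.resize(im,None,fx=5,fy=5,interpolation=2))
s=get_image("scene"); 
f=6; x0,y0=155,175
base=cv2.resize(s["frame"][y0:y0+70,x0:x0+60],None,fx=f,fy=f,interpolation=0)[:,:,::-1].copy()
out=[]
for z in (.056,.063,.070):
    b=base.copy(); a=np.radians(-9); u=np.array([np.cos(a),np.sin(a)]); v=np.array([-u[1],u[0]])
    pts=[]
    for rr,tt in ((.153,.028),(.153,-.028),(.097,-.028),(.097,.028)):
        p=proj(s,[*(C+rr*u+tt*v),z]); pts.append(((p-[x0,y0]+.5)*f).astype(int))
    cv2.polylines(b,[np.array(pts)],True,(0,0,255),1); out.append(b)
cv2.imwrite('pics/s4.png',cv2.resize(np.hstack(out[:2]),None,fx=1,fy=1))
E
```

```text
(no output)
```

View pics/s4.png

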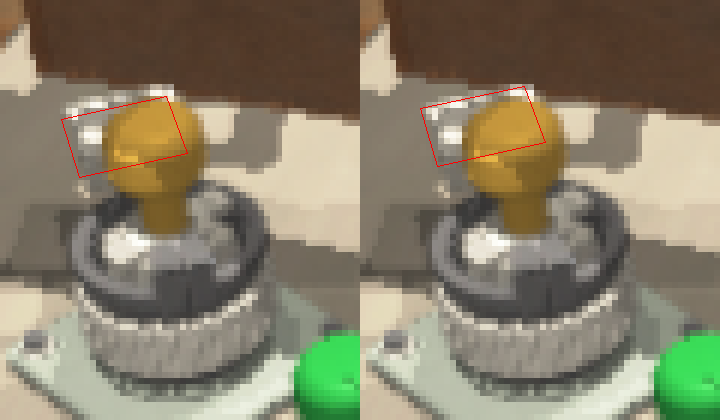

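View pics/w9c.png

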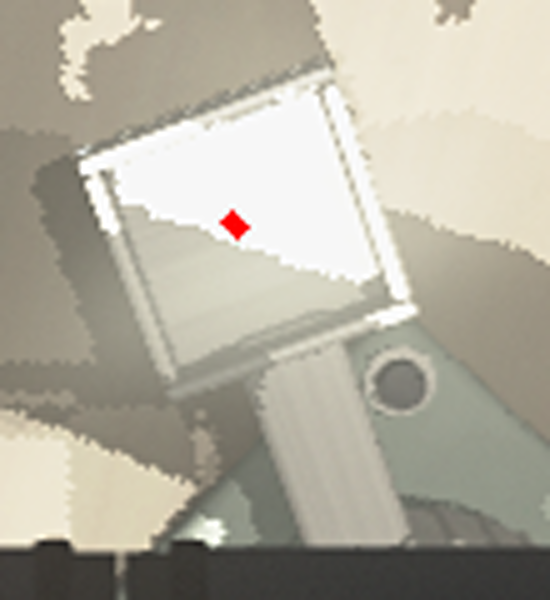

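The scene overlay (right panel, rim at z = 0.063) matches the white rim, and the one at 0.056 does not. So the collar is latched at about 7 mm, turned about 1.11 rad. Now I move over the brass knob with open jaws.

```bash
python3 -c "
from wr import *
plan([.497,.215,.22],150,5)
"
```

```text
t 15.05 p [0.6221 0.2195 0.2523] err mm [-125.1   -4.5  -32.3] rot err [ 0.01  -0.011  0.004] F [-0.1 -0.2 -0.3] gap 0.003
[0.002, -0.002, 0.001, 21.1, 6.4, 13.6]
[0.002, -0.002, 0.001, 21.1, 6.4, 13.5]
[0.002, -0.002, 0.001, 21.1, 6.4, 13.5]
[0.002, -0.002, 0.001, 21.2, 6.4, 13.4]
[0.002, -0.002, 0.001, 21.2, 6.4, 13.3]
```

>>> {"api": "move_arm", "payload": {
  "deltas": [
    [0.002,-0.002,0.001,21,5,13.5,1],
    [0.002,-0.002,0.001,21,5,13.5,1],
    [0.002,-0.002,0.001,21,5,13.5,1],
    [0.002,-0.002,0.001,21,5,13.5,1],
    [0.002,-0.002,0.001,16,5,10,1],
    [0,0,0,0,0,0,1],
    [0,0,0,0,0,0,1],
    [0,0,0,0,0,0,1],
    [0,0,0,0,0,0,1],
    [0,0,0,0,0,0,1]
  ]
}}

```text
time: 16.05
ee_pos: [0.4995, 0.2132, 0.2172]
tool_rot: [[-0.864, -0.011, -0.503], [0.503, -0.009, -0.864], [0.005, -1.0, 0.013]]
wrist_force: [0.5, -0.3, 0.1]
finger_gap: 0.837
```

```bash
python3 -c "
from wr import *
plan([.497,.215,.126],150,5)
wrist([[.497,.215,.15],[.497,.215,.131]],'w10.png')
"
```

```text
t 16.05 p [0.4995 0.2132 0.2172] err mm [ -2.5   1.8 -91.2] rot err [-0.013 -0.003  0.005] F [ 0.5 -0.3  0.1] gap 0.837
[-0.003, -0.001, 0.001, 0.5, 18.2, -0.3]
[-0.003, -0.001, 0.001, 0.5, 18.2, -0.3]
[-0.003, -0.001, 0.001, 0.6, 18.2, -0.2]
[-0.003, -0.001, 0.001, 0.6, 18.2, -0.2]
[-0.003, -0.001, 0.001, 0.6, 18.2, -0.1]
[252.6 208.9]
[252.3 200.8]
```

View pics/w10.png

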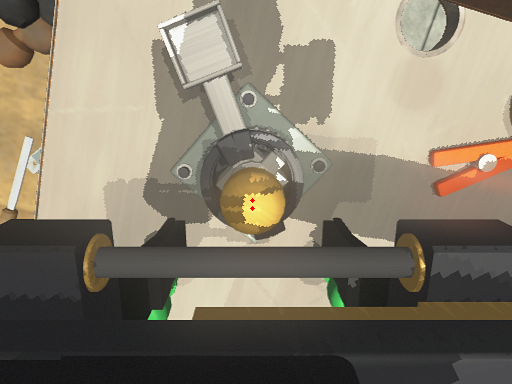

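The wrist view shows the brass knob centred between the open jaws, around (252,203), on the projected axis. The green ones lie outside the jaws. I'll descend and grip.

>>> {"api": "move_arm", "payload": {
  "deltas": [
    [-0.003,-0.001,0.001,0.6,20,-0.3,1],
    [-0.003,-0.001,0.001,0.6,20,-0.3,1],
    [-0.003,-0.001,0.001,0.6,20,-0.2,1],
    [-0.003,-0.001,0.001,0.6,16,-0.2,1],
    [0,0,0,0.5,9,0,1],
    [0,0,0,0,2,0,1],
    [0,0,0,0,0,0,1],
    [0,0,0,0,-0.5,0,1],
    [0,0,0,0,-0.5,0,1],
    [0,0,0,0,-0.5,0,1]
  ]
}}

```text
time: 17.1
ee_pos: [0.5022, 0.2169, 0.1322]
tool_rot: [[-0.866, 0.007, -0.5], [0.5, 0.004, -0.866], [-0.004, -1.0, -0.007]]
wrist_force: [0.3, 0.1, 0.2]
finger_gap: 0.998
```

```bash
python3 -c "
from wr import *
plan([.497,.215,.126],150,1)
wrist([],'w11.png')
"
```

```text
t 17.1 p [0.5022 0.2169 0.1322] err mm [-5.2 -1.9 -6.2] rot err [ 0.007 -0.    -0.004] F [0.3 0.1 0.2] gap 0.998
[0.007, -0.0, -0.004, 3.6, 6.2, 4.3]
```

View pics/w11.png

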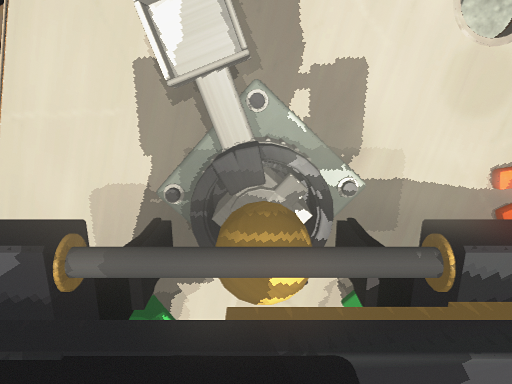

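>>> {"api": "move_arm", "payload": {
  "deltas": [
    [0.003,0,-0.002,1.8,3,2,1],
    [0.003,0,-0.002,1.8,3,2,1],
    [0,0,0,0,0,0,1],
    [0,0,0,0,0,0,-1],
    [0,0,0,0,0,0,-1],
    [0,0,0,0,0,0,-1],
    [0,0,0,0,0,0,-1],
    [0,0,0,0,0,0,-1],
    [0,0,0,0,0,0,-1],
    [0,0,0,0,0,0,-1]
  ],
  "squeeze": 30
}}

```text
time: 18.15
ee_pos: [0.4967, 0.215, 0.1265]
tool_rot: [[-0.866, 0.001, -0.5], [0.5, 0.001, -0.866], [0.0, -1.0, -0.001]]
wrist_force: [0.5, -1.5, 0.1]
finger_gap: 0.532
```

```bash
python3 -c "
from wr import *
plan([.497,.215,.126],150,1)
wrist([],'w12.png')
"
```

```text
t 18.15 p [0.4967 0.215  0.1265] err mm [ 0.3  0.  -0.5] rot err [ 0.001 -0.     0.   ] F [ 0.5 -1.5  0.1] gap 0.532
[0.001, -0.0, 0.0, -0.2, 0.5, -0.2]
```

View pics/w12.png

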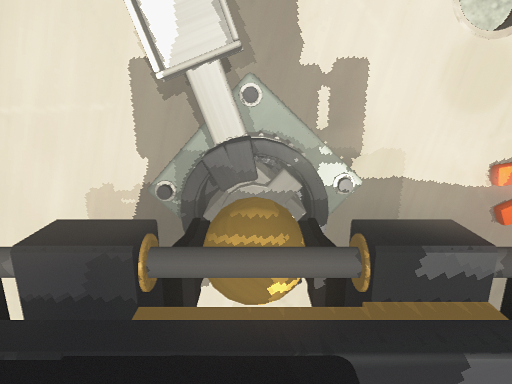

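The gap is 46 mm on the 48 mm knob, so it is gripped. I lift straight up slowly.

>>> {"api": "move_arm", "payload": {
  "deltas": [
    [0,0,0,0,0,0,-1],
    [0,0,0,0,-3,0,-1],
    [0,0,0,0,-5,0,-1],
    [0,0,0,0,-6,0,-1],
    [0,0,0,0,-7,0,-1],
    [0,0,0,0,-7,0,-1],
    [0,0,0,0,-7,0,-1],
    [0,0,0,0,-7,0,-1],
    [0,0,0,0,-7,0,-1],
    [0,0,0,0,-7,0,-1]
  ],
  "squeeze": 35
}}

```text
time: 19.2
ee_pos: [0.4944, 0.2139, 0.1839]
tool_rot: [[-0.865, -0.006, -0.502], [0.502, -0.001, -0.865], [0.004, -1.0, 0.004]]
wrist_force: [0.1, 0.6, -4.3]
finger_gap: 0.529
```

```bash
python3 -c "
from wr import *
plan([.497,.215,.25],150,3)
s=get_image('scene'); cv2.imwrite('pics/s5.png',cv2.resize(s['frame'][140:265,120:290],None,fx=4,fy=4)[:,:,::-1])
"
```

```text
t 19.2 p [0.4944 0.2139 0.1839] err mm [ 2.6  1.1 66.1] rot err [-0.004 -0.002  0.004] F [ 0.1  0.6 -4.3] gap 0.529
[-0.001, -0.001, 0.001, -0.5, -22.0, -0.7]
[-0.001, -0.001, 0.001, -0.5, -22.0, -0.7]
[-0.001, -0.001, 0.001, -0.5, -22.0, -0.7]
```

View pics/s5.png

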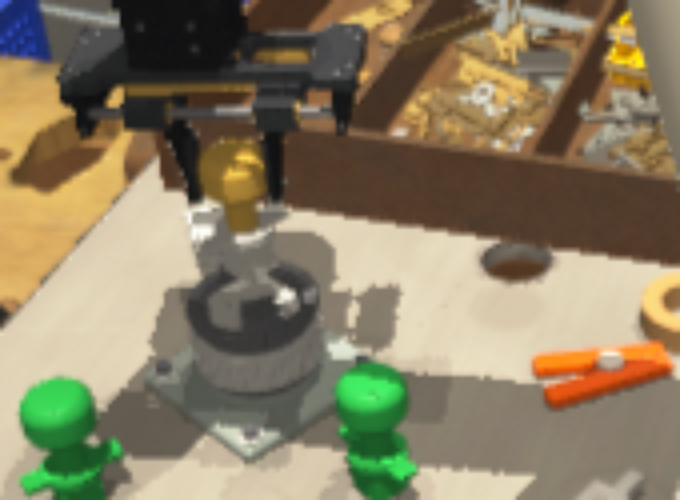

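The scene view shows the knob with its arbor clear of the socket and upright in the jaws (4.3 N of weight). Now I carry it to the tray.

>>> {"api": "move_arm", "payload": {
  "deltas": [
    [0,0,0,0,-20,0,-1],
    [0,0,0,0,-25,0,-1],
    [0,0,0,-3,-20,10,-1],
    [0,0,0,-6,-4,22,-1],
    [0,0,0,-9,0,33,-1],
    [0,0,0,-11,0,40,-1],
    [0,0,0,-11,0,40,-1],
    [0,0,0,-11,0,40,-1],
    [0,0,0,-11,0,40,-1],
    [0,0,0,-11,0,40,-1]
  ]
}}

```text
time: 20.25
ee_pos: [0.4168, -0.0622, 0.2533]
tool_rot: [[-0.868, -0.012, -0.496], [0.496, -0.001, -0.868], [0.01, -1.0, 0.007]]
wrist_force: [1.3, -0.2, -4.3]
finger_gap: 0.53
```

```bash
python3 -c "
from wr import *
plan([.368,-.263,.25],150,6)
"
```

```text
t 20.25 p [ 0.4168 -0.0622  0.2533] err mm [ -48.8 -200.8   -3.3] rot err [-0.007  0.004  0.01 ] F [ 1.3 -0.2 -4.3] gap 0.53
[-0.001, 0.001, 0.002, -9.6, 0.7, 33.1]
[-0.001, 0.001, 0.002, -9.6, 0.7, 33.1]
[-0.001, 0.001, 0.002, -9.6, 0.6, 33.1]
[-0.001, 0.001, 0.002, -9.6, 0.6, 33.1]
[-0.001, 0.001, 0.002, -9.6, 0.6, 33.1]
[-0.001, 0.001, 0.002, -9.7, 0.6, 33.1]
```

>>> {"api": "move_arm", "payload": {
  "deltas": [
    [-0.001,0.001,0.002,-10.5,0.5,36,-1],
    [-0.001,0.001,0.002,-10.5,0.5,36,-1],
    [-0.001,0.001,0.002,-10.5,0.5,36,-1],
    [-0.001,0.001,0.002,-9,0.5,32,-1],
    [-0.001,0.001,0.002,-7,0.5,25,-1],
    [0,0,0,-4,0.5,15,-1],
    [0,0,0,-2,0,6,-1],
    [0,0,0,0,0,0,-1],
    [0,0,0,0,0,0,-1],
    [0,0,0,0,0,0,-1]
  ]
}}

```text
time: 21.25
ee_pos: [0.3504, -0.2615, 0.2446]
tool_rot: [[-0.859, -0.013, -0.512], [0.512, 0.004, -0.859], [0.013, -1.0, 0.003]]
wrist_force: [-0.2, 0.0, -4.9]
finger_gap: 0.528
```

```bash
python3 -c "
from wr import *
plan([.368,-.263,.12],150,5)
wrist([[.368,-.263,.007]],'w13.png')
s=get_image('scene'); cv2.imwrite('pics/s6.png',cv2.resize(s['frame'][90:290,250:460],None,fx=3,fy=3)[:,:,::-1])
"
```

```text
t 21.25 p [ 0.3504 -0.2615  0.2446] err mm [  17.6   -1.5 -124.6] rot err [-0.003 -0.014  0.013] F [-0.2  0.  -4.9] gap 0.528
[-0.001, -0.003, 0.003, -3.5, 24.9, -1.6]
[-0.001, -0.003, 0.003, -3.4, 24.9, -1.6]
[-0.001, -0.003, 0.003, -3.4, 24.9, -1.6]
[-0.001, -0.003, 0.003, -3.3, 24.9, -1.6]
[-0.001, -0.003, 0.003, -3.3, 24.9, -1.5]
[246.9 145.7]
```

View pics/w13.png

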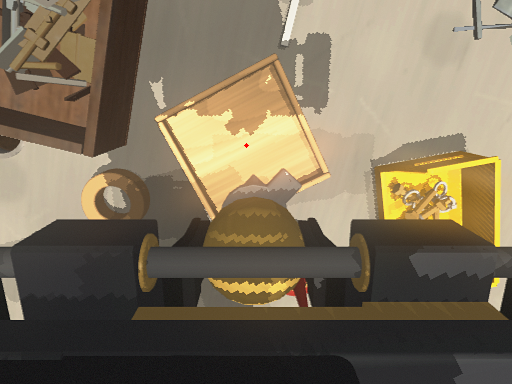

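View pics/s6.png

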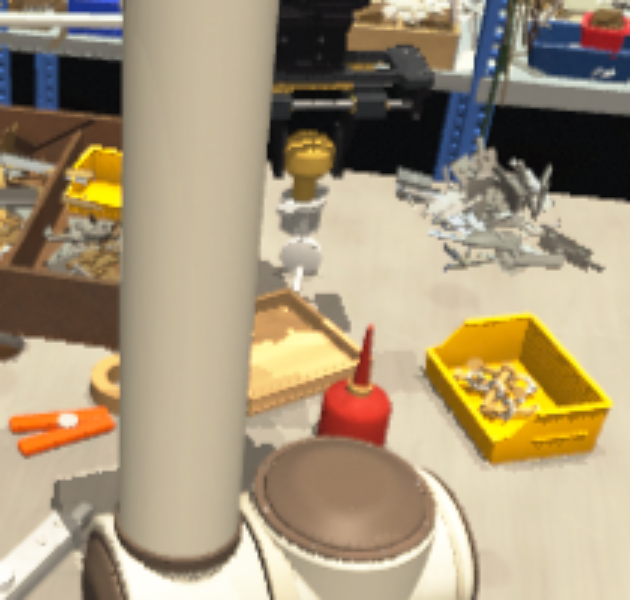

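The projected tray centre (247,146) lies in the middle of the seen tray, and the knob hangs upright. I descend.

>>> {"api": "move_arm", "payload": {
  "deltas": [
    [-0.001,-0.003,0.003,-4,20,-2,-1],
    [-0.001,-0.003,0.003,-4,24,-2,-1],
    [-0.001,-0.003,0.003,-4,24,-2,-1],
    [-0.001,-0.003,0.003,-4,20,-2,-1],
    [0,-0.003,0.002,-4,15,-1.5,-1],
    [0,0,0,0,10,0,-1],
    [0,0,0,0,5,0,-1],
    [0,0,0,0,0,0,-1],
    [0,0,0,0,-0.5,0,-1],
    [0,0,0,0,-0.5,0,-1]
  ]
}}

```text
time: 22.35
ee_pos: [0.3789, -0.2606, 0.1277]
tool_rot: [[-0.872, 0.012, -0.489], [0.489, -0.004, -0.872], [-0.012, -1.0, -0.002]]
wrist_force: [-1.0, 0.8, -3.5]
finger_gap: 0.53
```

```bash
python3 -c "
from wr import *
plan([.37,-.263,.083],150,5)
wrist([[.368,-.263,.007]],'w14.png')
"
```

```text
t 22.35 p [ 0.3789 -0.2606  0.1277] err mm [ -8.9  -2.4 -44.7] rot err [ 0.002  0.013 -0.012] F [-1.   0.8 -3.5] gap 0.53
[0.0, 0.003, -0.002, 1.4, 8.9, 1.3]
[0.0, 0.003, -0.002, 1.4, 8.9, 1.3]
[0.0, 0.003, -0.002, 1.4, 8.9, 1.3]
[0.0, 0.003, -0.002, 1.4, 8.9, 1.3]
[0.0, 0.003, -0.002, 1.3, 8.9, 1.3]
[263.2 197.1]
```

View pics/w14.png

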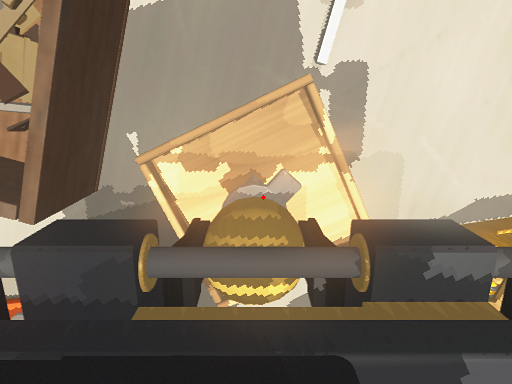

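>>> {"api": "move_arm", "payload": {
  "deltas": [
    [0,0.002,-0.002,1.4,8,1.3,-1],
    [0,0.002,-0.002,1.4,8,1.3,-1],
    [0,0.002,-0.002,1.4,8,1.3,-1],
    [0,0.002,-0.002,1.4,7,1.3,-1],
    [0,0,0,0.5,5,0.5,-1],
    [0,0,0,0,2,0,-1],
    [0,0,0,0,1,0,-1],
    [0,0,0,0,0,0,-1],
    [0,0,0,0,0,0,-1],
    [0,0,0,0,0,0,-1]
  ]
}}

```text
time: 23.4
ee_pos: [0.3713, -0.2635, 0.0863]
tool_rot: [[-0.868, 0.007, -0.496], [0.496, -0.001, -0.868], [-0.006, -1.0, -0.003]]
wrist_force: [0.4, 0.2, -4.7]
finger_gap: 0.532
```

```bash
python3 -c "
from wr import *
plan([.37,-.263,.083],150,5)
"
```

```text
t 23.4 p [ 0.3713 -0.2635  0.0863] err mm [-1.3  0.5 -3.3] rot err [ 0.003  0.004 -0.006] F [ 0.4  0.2 -4.7] gap 0.532
[0.001, 0.001, -0.001, 0.3, 0.7, 0.0]
[0.001, 0.001, -0.001, 0.3, 0.7, 0.0]
[0.001, 0.001, -0.001, 0.3, 0.7, 0.0]
[0.001, 0.001, -0.001, 0.3, 0.7, 0.0]
[0.001, 0.001, -0.001, 0.3, 0.7, 0.0]
```

>>> {"api": "move_arm", "payload": {
  "deltas": [
    [0.001,0.001,-0.001,0,1,0,-1],
    [0.001,0.001,-0.001,0,1,0,-1],
    [0.001,0.001,-0.001,0,1,0,-1],
    [0.001,0.001,-0.001,0,1,0,-1],
    [0,0,0,0,0.5,0,-1],
    [0,0,0,0,0.5,0,-1],
    [0,0,0,0,0.5,0,-1],
    [0,0,0,0,0,0,-1],
    [0,0,0,0,0,0,-1],
    [0,0,0,0,0,0,-1]
  ]
}}

```text
time: 24.4
ee_pos: [0.3727, -0.2641, 0.0835]
tool_rot: [[-0.867, 0.005, -0.499], [0.499, -0.004, -0.867], [-0.006, -1.0, 0.001]]
wrist_force: [-1.2, 1.1, 1.7]
finger_gap: 0.524
```

```bash
python3 -c "
from wr import *
plan([.37,-.263,.083],150,1)
"
```

```text
t 24.4 p [ 0.3727 -0.2641  0.0835] err mm [-2.7  1.1 -0.5] rot err [-0.001  0.001 -0.006] F [-1.2  1.1  1.7] gap 0.524
[-0.001, 0.001, -0.006, 2.9, 0.5, 0.4]
```

The foot is on the floor: the force changed from −4.7 to +1.7 N at the expected height. I open and then withdraw straight up.

>>> {"api": "move_arm", "payload": {
  "deltas": [
    [0,0,0,0,-0.5,0,0.3],
    [0,0,0,0,-0.5,0,0.6],
    [0,0,0,0,-0.5,0,1],
    [0,0,0,0,-0.5,0,1],
    [0,0,0,0,-0.5,0,1],
    [0,0,0,0,-0.5,0,1],
    [0,0,0,0,-0.5,0,1],
    [0,0,0,0,-0.5,0,1],
    [0,0,0,0,-0.5,0,1],
    [0,0,0,0,-0.5,0,1]
  ]
}}

```text
time: 25.4
ee_pos: [0.3747, -0.2648, 0.0889]
tool_rot: [[-0.867, 0.009, -0.498], [0.498, -0.006, -0.867], [-0.011, -1.0, 0.001]]
wrist_force: [0.2, -1.2, -0.5]
finger_gap: 1.0
```

>>> {"api": "move_arm", "payload": {
  "deltas": [
    [0,0,0,0,-8,0,1],
    [0,0,0,0,-15,0,1],
    [0,0,0,0,-20,0,1],
    [0,0,0,0,-25,0,1],
    [0,0,0,0,-25,0,1],
    [0,0,0,0,-25,0,1],
    [0,0,0,0,-25,0,1],
    [0,0,0,0,-15,0,1],
    [0,0,0,0,0,0,1],
    [0,0,0,0,0,0,1]
  ]
}}

```text
time: 26.4
ee_pos: [0.372, -0.2636, 0.2576]
tool_rot: [[-0.867, 0.011, -0.498], [0.498, -0.007, -0.867], [-0.013, -1.0, 0.001]]
wrist_force: [-0.2, -0.9, -0.0]
finger_gap: 1.0
```

```bash
python3 -c "
from wr import *
plan([.37,-.263,.083],150,1)
wrist([[.3715,-.264,.107],[.368,-.263,.007]],'w15.png')
t=get_image('top'); s=get_image('scene')
C=np.array([.497,.2147]);f=5;x0,y0=140,165
b=cv2.resize(s['frame'][y0:y0+90,x0:x0+130],None,fx=f,fy=f,interpolation=0)[:,:,::-1].copy()
a=np.radians(-9);u=np.array([np.cos(a),np.sin(a)]);v=np.array([-u[1],u[0]])
pts=[((proj(s,[*(C+r*u+w*v),.063])-[x0,y0]+.5)*f).astype(int) for r,w in ((.153,.028),(.153,-.028),(.097,-.028),(.097,.028))]
cv2.polylines(b,[np.array(pts)],True,(0,0,255),1); cv2.imwrite('pics/s7.png',b)
cv2.imwrite('pics/t7.png',cv2.resize(t['frame'][110:300,95:400],None,fx=2.6,fy=2.6)[:,:,::-1])
"
```

```text
t 26.4 p [ 0.372  -0.2636  0.2576] err mm [  -2.     0.6 -174.6] rot err [-0.001  0.002 -0.013] F [-0.2 -0.9 -0. ] gap 1.0
[-0.001, 0.002, -0.013, 4.3, 174.6, 0.4]
[254.7 180.3]
[255.1 165.3]
```

View pics/w15.png

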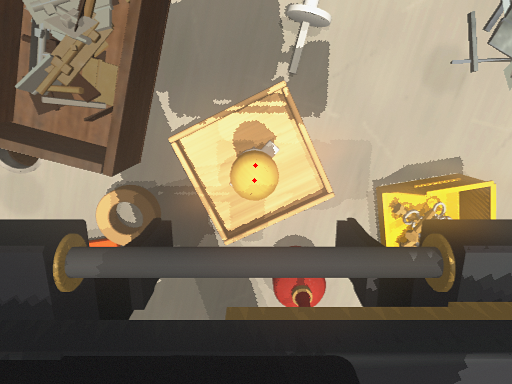

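View pics/s7.png

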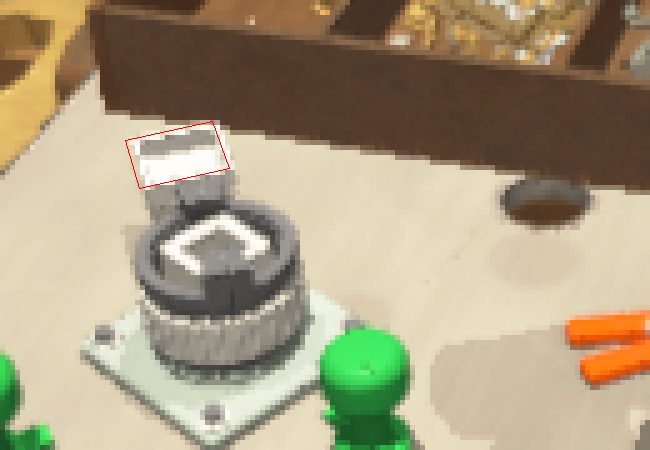

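View pics/t7.png

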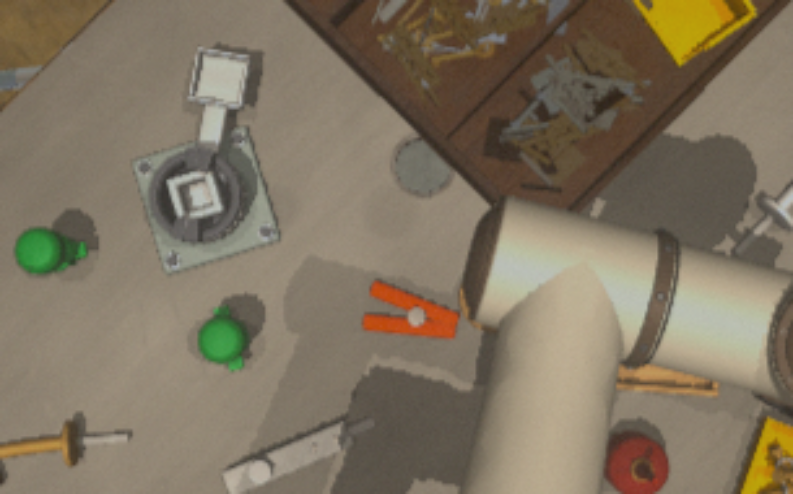

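The knob stands in the tray at (254,175), on the projected upright axis and near the centre. The collar rim matches the latched height (overlay at z=0.063), and the clamp, tape and handle are where they were. I hand in.

```bash
python3 -c "
from h import *
s=env.observe(); print(s['time'],s['finger_gap'],np.round(s['wrist_force'],1)); print(env.sign_off())"
```

```text
26.55 0.9990740895906957 [-0.8 -0.2  0.6]
the job is handed in; nothing more can be done
None
```

I latched the collar open and stood the knob with its arbor upright in the wooden tray. I handed the job in at 26.6 s; no verdict is reported.

- **Collar:** I pressed it down, turned it counterclockwise to the stop and let it rise. The stop was felt at about 1.14 rad, where it did not move under 11 N. The highest force I read was about 27 N, though I only read it at the end of each call. It now stands at about 1.11 rad with its cup rim near z = 0.063, which means pressed about 7 mm.
- **Knob:** It stands about 4 mm from the tray's measured centre, and the wrist image shows it on its projected upright axis. The floor contact came at the expected height.
- **Bystanders:** The clamp, tape and handle look unmoved in the pictures. The gripper is open and well above everything.

**Checks that disagreed:**
- The tool drifted and tilted about 0.12 rad during the first press because the arm gives under load. I corrected this afterwards.
- One wrist-view estimate of the rim height suggested the collar was still at 14 mm. The scene-camera overlays contradicted it, and a second overlay after the placing again fitted the latched height.

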